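Move the row of lunch containers to the tray in reverse order

ROBOT

A 7-joint arm with a two-finger parallel gripper is mounted at the origin on the work surface. World frame = base frame: x ahead of the robot, y to its left, z up, the work surface at z = 0. Lengths are in mm, angles in rad, forces in N, time in s.
With the tool pointing down it reaches from about 350 to 900 mm from the base axis. Payload 7.2 kg.
Tool frame: the origin (TCP) lies at the very end of the fingers, on their centre line; the grasp point (between the pads) lies 19 mm behind it; z points along the fingers, x is the direction in which the jaws open and shut, and the axes are right-handed (so a half turn about z gives the same grasp; the last joint's range is limited). The gripper opens to 85 mm and grips with 20 to 120 N. Pads are 22 mm wide; open, the fingers measure 114 mm over their backs; the gripper's body (76 mm by 85 mm) begins 54 mm behind the grasp point. The pads swing forward as they close: fully open they stand 13 mm farther back than shut.
Start: joints at [-1.181, 0.411, -0.013, 1.596, 0.006, 1.134, -0.082], TCP at [276.244, 560.642, 195.997] pointing down, gripper open.
Joint ranges: [-2.95, 2.95], [-0.29, 1.99], [-1.47, 1.44], [0.14, 2.54], [-1.03, 4.17], [0.13, 1.85], [-2.86, 2.86]. Speed limits (rad/s): [2.39, 2.39, 3.01, 3.01, 3.14, 3.14, 3.14].

INTERFACE

Orientations are given as a unit quaternion [x, y, z, w].
In Python, from cell import ctrl gives the robot as it stands. The module is installed in compiled form; this text tells all that it offers.
- The arm moves only by the tool play_rows, never from a script. Its argument "plan" is a list of rows, each an object of numbers: "x", "y", "z": the shift along the tool's x, y, z in mm; "ax", "ay", "az": the turn, a rotation vector about the tool's x, y, z in degrees; "fingers": the opening, from 0 (shut) to 1 (fully open). In form: [{"x": .., "y": .., "z": .., "ax": .., "ay": .., "az": .., "fingers": ..}, ...]. A call has 1 to 5 rows; each row shifts and turns the pose as measured when the row begins, along the tool's axes as they then stand; what a row does not reach is not made up. A row lasts 1/10 s, in which the tool goes at most 50 mm and 8.59 degrees, less where a joint would pass 70% of its speed; a pose out of reach is approached as far as the arm can. A call is refused whole if a number of a shift passes 50 or a number of a turn 8.59, either way. A call with a gripper value outside its range is refused whole. The fingers move at their own pace and stop on an object; "force" is the grip in N (left out, the last holds). Time passes only in rows, so rows that do not move let the fingers close. It gives the time, the measured TCP pose, the force and the opening at its end, in the units of the state.
- ctrl.observe(): the state, without advancing time (a new reading comes with each control period).
- ctrl.read_camera(name): name is "scene" or "top" or "wrist"; returns a dict with "color" (384x512x3 uint8, blue, green, red), "fx", "fy", "cx", "cy" (pixels), "D" ([k1, k2, p1, p2, k3] as OpenCV has them; the pictures are not rectified), "world_to_cam" (4x4, takes a point from world to camera coordinates). Camera axes: x right, y up, looking along -z (the intrinsics and any distortion apply to the point x, -y, -z); pixel columns grow to the right and rows downward; lengths in mm; the calibration is good to about 2 mm. A picture is of the moment at which its call begins. There is no depth.
- ctrl.finish_job(): hands the job in, once; it reports no verdict.
The state is a dict: "time": time; "joint_pos": joint angles; "joint_velocities": joint speeds; "joint_torque": joint torques, N m; "tcp_pos": TCP position; "ee_rot": TCP orientation; "ft_force": force on the tool from outside, world axes, zero at the start; "wrist_torque": the same for the moment, N m; "opening": opening from 0.0 (shut) to 1.0 (fully open).
Only numpy, scipy, OpenCV 4.12 (cv2) and the standard library are available. Lean on these libraries where they do the work, as an engineer would, in place of code of your own. Each camera call takes 0.05 s, during which the arm holds its last target. There are 200 camera calls.

TASK

The mint divider tray will be turned round when it goes in the fridge, so move the four containers from the bamboo rack into its four compartments in reverse order: the one that stood leftmost goes into the rightmost compartment, and so on, one in each. Keep them upright, set them down rather than dropping them, and leave each standing flat on its compartment's floor, released.

Things in the scene. Friction and masses are not known exactly. Their poses are not given: they have to be found in the camera images.
- jar_mid (a point): round glass jar with a bamboo lid, 46 mm across up to 60 mm, then the lid 36 mm across, 78 mm high in all: the tallest; 160 g (mass may vary by a quarter). Loose, closed, stands upright. The point is its centre, half-way up, 39 mm above its underside; z is up along its axis.
- pot_mid (a point): round steel pot, 54 mm across up to 52 mm, then a lid 44 mm across with a small knob, 62 mm high in all: the widest and lowest; 140 g (mass may vary by a quarter). Loose, closed, stands upright. The point is its centre, half-way up, 31 mm above its underside; z is up along its axis.
- tin_mid (a point): square aluminium tin, 46 x 46 mm up to 58 mm, then a 36 x 36 mm lid, 68 mm high in all; its sides are parallel to its x and y axes, which at the start are those of the rack to within 0.1 rad; 110 g (mass may vary by a quarter). Loose, closed, stands upright. The point is its centre, half-way up, 34 mm above its underside; z is up along its axis.
- shaker_mid (a point): white ceramic shaker, a 44 mm round up to 54 mm, then domed to its top at 72 mm; 150 g (mass may vary by a quarter). Loose, closed, stands upright. The point is its centre, half-way up, 36 mm above its underside; z is up along its axis.
- rack: Bamboo rack that holds the row at the start; fixed. Board 80 mm (x) by 330 mm (y), 15 mm thick, with end cheeks 30 mm high and a thin steel rail along each long edge, top of rail 25.5 mm above the bench, its inner side 34.5 mm from the rack's middle line. Origin: centre of its underside, on the bench. y runs along the row towards the robot's left. Its four places are at y = -112.5, -37.5, 37.5 and 112.5 mm (x = 0); which container stands at which changes.
- tray: Mint-green silicone divider tray, empty at the start; fixed. 82 mm (x) by 306 mm (y), 11 mm high, with four compartments in a row, each 70 x 69 mm inside, centred at y = -112.5, -37.5, 37.5 and 112.5 mm (x = 0); floor 3 mm above the bench, walls and dividers 6 mm thick and 11 mm high above the bench. Origin: centre of its underside, on the bench. y runs along the row towards the robot's left; it lies roughly parallel to the rack, on the robot's side or the far side of it.
- coaster_jar: Round cork coaster, 60 mm across, 4 mm thick, on the rack's board, fixed; the one on which the glass jar stands at the start, so it shows that container's first place. The four look alike. Origin: centre of its underside, 15 mm above the bench.
- coaster_pot: Round cork coaster, 60 mm across, 4 mm thick, on the rack's board, fixed; the one on which the steel pot stands at the start, so it shows that container's first place. The four look alike. Origin: centre of its underside, 15 mm above the bench.
- coaster_tin: Round cork coaster, 60 mm across, 4 mm thick, on the rack's board, fixed; the one on which the square tin stands at the start, so it shows that container's first place. The four look alike. Origin: centre of its underside, 15 mm above the bench.
- coaster_shaker: Round cork coaster, 60 mm across, 4 mm thick, on the rack's board, fixed; the one on which the white shaker stands at the start, so it shows that container's first place. The four look alike. Origin: centre of its underside, 15 mm above the bench.

How it is judged:
By the outcome, as a careful person would: the job done as asked, in the order asked, and still so for the second after the job is handed in, with the robot touching nothing.
It also fails if it takes over 93 s, if anything falls off the work surface, if the arm or the gripper's body presses on something with over 40 N, if the wrist force passes 120 N, or if a joint passes its speed limit or range.

## Working session

There is one attempt and no reset: what is moved stays moved. The work goes in short steps, Python scripts to look and compute and a tool call to move; the robot and the scene stay as the last step left them, time stands still between calls to the robot, and variables do not carry over. Pictures are saved under pics/ and viewed, about 12 in all and at most 16, crops included, and the job is handed in when it is done.

Besides the shell and the picture viewer there is one more tool, called as name(argument=value, ...) on one line, values as JSON. play_rows: Moves the arm, as the interface text tells. Its arguments: {"type":"object","properties":{"plan":{"type":"array","items":{"type":"object","properties":{"x":{"type":"number"},"y":{"type":"number"},"z":{"type":"number"},"ax":{"type":"number"},"ay":{"type":"number"},"az":{"type":"number"},"fingers":{"type":"number"}}}},"force":{"type":"number"}},"required":["plan"]}

```bash
mkdir -p pics; python3 - <<'E'
from cell import ctrl
import cv2
s=ctrl.observe();print({k:s[k] for k in('time','tcp_pos','ee_rot','ft_force','opening')})
for n in('top','scene'):
    c=ctrl.read_camera(n);cv2.imwrite(f'pics/{n}0.png',c['color']);print(n,c['fx'],c['fy'],c['cx'],c['cy'],c['D'],c['world_to_cam'])
E
```

```text
{'time': 0.0, 'tcp_pos': array([276.05196487, 560.09550711, 195.11954507]), 'ee_rot': array([ 8.49109754e-01,  5.28215787e-01, -6.77641714e-04,  4.99284658e-04]), 'ft_force': array([ 0.11247477, -0.53970633, -0.27719379]), 'opening': 0.9990201360928478}
top 365.573864289902 365.573864289902 261.232863128977 190.14270191545788 [-0.09113438  0.          0.          0.          0.        ] [[ 1.92756114e-02 -9.99759263e-01  1.04817845e-02 -4.61690355e+01]
 [ 9.95695456e-01  2.01457690e-02  9.04693666e-02 -5.49857290e+02]
 [-9.06587508e-02  8.69281281e-03  9.95844077e-01 -6.48348586e+02]
 [ 0.00000000e+00  0.00000000e+00  0.00000000e+00  1.00000000e+00]]
scene 496.54941366330263 496.54941366330263 262.7929792400503 195.7542705582428 [-0.0747147  0.         0.         0.         0.       ] [[-3.71208329e-01  9.28423176e-01 -1.53225936e-02  2.28752810e+02]
 [-6.54785726e-01 -2.50029205e-01  7.13260857e-01  3.04873356e+02]
 [ 6.58376814e-01  2.74801386e-01  7.00731167e-01 -1.18308234e+03]
 [ 0.00000000e+00  0.00000000e+00  0.00000000e+00  1.00000000e+00]]
```

View pics/top0.png

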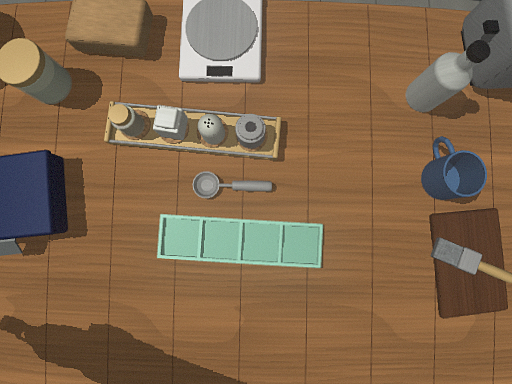

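View pics/scene0.png

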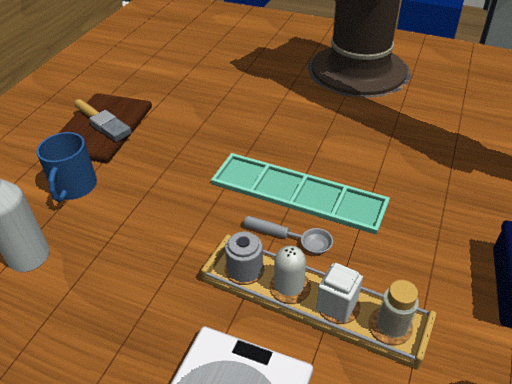

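The pictures show the row from robot's left to right: jar (px 122,115), tin (170,120), shaker (211,127) and pot (250,130). The tray lies nearer the robot, with corners at about (161,215), (322,224), (321,267) and (158,257). I'll zoom in for measurement.

```bash
cat > h.py <<'E'
import numpy as np,cv2
from cell import ctrl
def p2w(c,pts,z):
    K=np.array([[c['fx'],0,c['cx']],[0,c['fy'],c['cy']],[0,0,1.]])
    u=cv2.undistortPoints(np.array(pts,float).reshape(-1,1,2),K,np.array(c['D'],float)).reshape(-1,2)
    T=np.array(c['world_to_cam']);R,t=T[:3,:3],T[:3,3]
    o=-R.T@t; d=np.c_[u[:,0],-u[:,1],-np.ones(len(u))]@R
    return o+d*((np.reshape(z,(-1,1))-o[2])/d[:,2:])
def w2p(c,P):
    K=np.array([[c['fx'],0,c['cx']],[0,c['fy'],c['cy']],[0,0,1.]])
    T=np.array(c['world_to_cam']);q=np.atleast_2d(P)@T[:3,:3].T+T[:3,3]
    return cv2.projectPoints(q*[1,-1,-1],np.zeros(3),np.zeros(3),K,np.array(c['D'],float))[0].reshape(-1,2)
def view(c,name,x0,y0,w,h,s):
    cv2.imwrite(name,cv2.resize(c['color'][y0:y0+h,x0:x0+w],None,fx=s,fy=s,interpolation=cv2.INTER_CUBIC))
def st():
    s=ctrl.observe();from scipy.spatial.transform import Rotation as R
    m=R.from_quat(s['ee_rot']).as_matrix();return s,m
E
python3 - <<'E'
from h import *
c=ctrl.read_camera('top')
view(c,'pics/topz.png',95,90,200,80,4)
hsv=cv2.cvtColor(c['color'],cv2.COLOR_BGR2HSV)
m=cv2.inRange(hsv,(60,40,60),(95,255,255));n,l,s,ce=cv2.connectedComponentsWithStats(m);i=1+s[1:,4].argmax()
r=cv2.minAreaRect(cv2.findNonZero((l==i).astype('u1')));b=cv2.boxPoints(r);print(r,b)
P=p2w(c,b,11);print(P, P.mean(0))
E
```

```text
((239.87930297851562, 240.7357177734375), (163.6892852783203, 43.9098014831543), 3.527468204498291) [[156.8389  257.61337]
 [159.54053 213.78676]
 [322.9197  223.85806]
 [320.21808 267.6847 ]]
[[ 421.72223319  156.75278559   11.        ]
 [ 503.48676858  154.7586481    11.        ]
 [ 490.81859793 -152.30765245   11.        ]
 [ 409.31671183 -147.95763228   11.        ]] [456.33607788   2.81153724  11.        ]
```

View pics/topz.png

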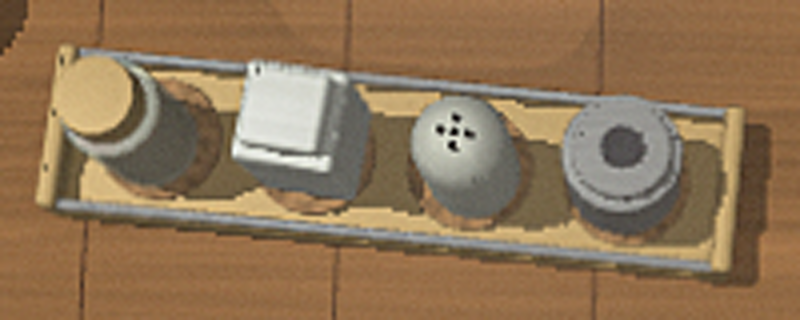

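```bash
python3 - <<'E'
from h import *
c=ctrl.read_camera('top')
f=lambda L:[((x+.5)/4-.5+95,(y+.5)/4-.5+90) for x,y in L]
R=p2w(c,f([(62,45),(38,205),(742,110),(728,270)]),30);print(R)
ctr=R.mean(0);d=(R[0]+R[1]-R[2]-R[3])/2;n=np.linalg.norm(d);d/=n;print(ctr,n,'yaw',np.arctan2(-d[0],d[1]))
for k in(112.5,37.5,-37.5,-112.5):print('place',(ctr+k*d)[:2])
print('lids',p2w(c,f([(95,95),(283,110),(455,131),(624,146)]),[97,87,91,81])[:,:2])
t=np.array([456.3,2.8,0]);e=np.array([.041,1,0])
for k in(112.5,37.5,-37.5,-112.5):print('comp',(t+k*e)[:2])
print(st()[1])
E
```

```text
[[715.11109391 255.83243843  30.        ]
 [637.22089662 261.80877604  30.        ]
 [688.11721956 -67.96116671  30.        ]
 [612.01117116 -62.49771376  30.        ]]
[663.11509531  96.7955835   30.        ] 325.0995804722133 yaw -0.08037514139913769
place [672.14756618 208.9323949 ]
place [666.12591894 134.17452063]
place [660.10427169  59.41664637]
place [654.08262445 -15.34122789]
lids [[670.39149492 210.9946006 ]
 [667.51423778 132.15779765]
 [658.24984516  57.14062601]
 [655.80496876 -14.4283614 ]]
comp [460.9125 115.3   ]
comp [457.8375  40.3   ]
comp [454.7625 -34.7   ]
comp [ 451.6875 -109.7   ]
[[ 4.41988048e-01  8.97020853e-01 -3.93520238e-04]
 [ 8.97020411e-01 -4.41988221e-01 -8.90860647e-04]
 [-9.73051887e-04  4.07540722e-05 -9.99999526e-01]]
```

play_rows(plan=[{"x": -12,"y": 43,"az": 8.55,"fingers": 1},{"x": -5,"y": 45,"az": 8.55},{"x": 1,"y": 45,"az": 8.55},{"x": 8,"y": 44,"az": 8.55},{"x": 15,"y": 43,"az": 8.55}], force=40)

```text
invalid input at $.plan[0]: expected keys x, y, z, ax, ay, az, fingers
```

play_rows(plan=[{"x": 21,"y": 40,"az": 8.55},{"x": 26,"y": 36,"az": 8.55},{"x": 32,"y": 32,"az": 8.55}])

```text
invalid input at $.plan[0]: expected keys x, y, z, ax, ay, az, fingers
```

All keys are needed.

play_rows(plan=[{"x": -12,"y": 43,"z": 0,"ax": 0,"ay": 0,"az": 8.55,"fingers": 1},{"x": -5,"y": 45,"z": 0,"ax": 0,"ay": 0,"az": 8.55,"fingers": 1},{"x": 1,"y": 45,"z": 0,"ax": 0,"ay": 0,"az": 8.55,"fingers": 1},{"x": 8,"y": 44,"z": 0,"ax": 0,"ay": 0,"az": 8.55,"fingers": 1},{"x": 15,"y": 43,"z": 0,"ax": 0,"ay": 0,"az": 8.55,"fingers": 1}], force=40)

```text
time: 0.7
tcp_pos: [441.1, 412.5, 193.4]
ee_rot: [0.983, 0.183, -0.002, -0.001]
ft_force: [0.3, 0.6, 0.2]
opening: 1.0
```

play_rows(plan=[{"x": 21,"y": 40,"z": 0,"ax": 0,"ay": 0,"az": 8.55,"fingers": 1},{"x": 26,"y": 36,"z": 0,"ax": 0,"ay": 0,"az": 8.55,"fingers": 1},{"x": 32,"y": 32,"z": 0,"ax": 0,"ay": 0,"az": 8.55,"fingers": 1}])

```text
time: 1.0
tcp_pos: [545.6, 319.2, 192.9]
ee_rot: [0.999, -0.041, -0.003, -0.001]
ft_force: [0.7, 0.9, 0.0]
opening: 1.0
```

play_rows(plan=[{"x": 38,"y": 28,"z": 5,"ax": 0,"ay": 0,"az": 0,"fingers": 1},{"x": 38,"y": 28,"z": 5,"ax": 0,"ay": 0,"az": 0,"fingers": 1},{"x": 38,"y": 28,"z": 0,"ax": 0,"ay": 0,"az": 0,"fingers": 1},{"x": 20,"y": 14,"z": 0,"ax": 0,"ay": 0,"az": 0,"fingers": 1},{"x": 0,"y": 0,"z": 0,"ax": 0,"ay": 0,"az": 0,"fingers": 1}])

```text
time: 1.5
tcp_pos: [678.8, 197.2, 180.3]
ee_rot: [0.999, -0.048, -0.002, 0.002]
ft_force: [0.3, -0.3, 0.2]
opening: 1.0
```

```bash
cat >> h.py <<'E'
def togo(x,y,z,yaw):
    s,m=st();d=m.T@(np.array([x,y,z])-s['tcp_pos']);th=np.arctan2(m[1,0],m[0,0])
    print('t',round(s['time'],2),'tcp',s['tcp_pos'].round(1),'yaw',th.round(3),'tilt',m[:2,2].round(4),'go',d.round(1),'az deg',np.degrees(th-yaw).round(2),'F',s['ft_force'].round(1),'open',round(s['opening'],3))
E
python3 - <<'E'
from h import *
togo(671,210,33,-.08)
c=ctrl.read_camera('wrist');cv2.imwrite('pics/w1.png',c['color'])
K=ctrl.read_camera('top');
for n,P in dict(jar=[(671,210,97)],jarbase=[(671,210,19)],tin=[(667,133.5,87)],rack=[(672,209,19)]).items():print(n,w2p(c,P))
E
```

```text
t 1.5 tcp [678.8 197.2 180.3] yaw -0.096 tilt [-0.0043 -0.003 ] go [ -8.4 -12.5 147.3] az deg -0.92 F [ 0.3 -0.3  0.2] open 1.0
jar [[248.22855081 172.81340737]]
jarbase [[250.38358447 152.5257337 ]]
tin [[252.87292756 250.72327794]]
rack [[251.44576477 153.38464688]]
```

View pics/w1.png

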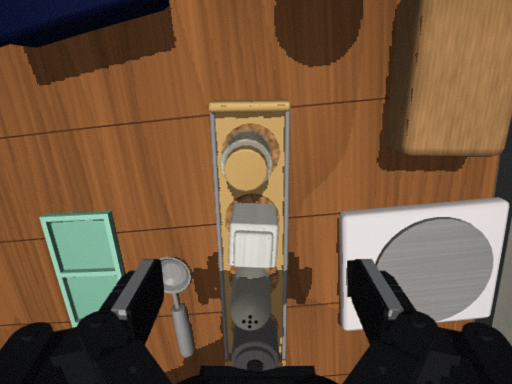

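Jar lid appears at px (246,170) and the tin lid at (253,247), within about 3 px of prediction. The jaws straddle the rack along its x. I'll correct and descend.

play_rows(plan=[{"x": -9,"y": -13,"z": 0,"ax": 0,"ay": 0,"az": -0.9,"fingers": 1},{"x": 0,"y": 0,"z": 40,"ax": 0,"ay": 0,"az": 0,"fingers": 1},{"x": 0,"y": 0,"z": 35,"ax": 0,"ay": 0,"az": 0,"fingers": 1},{"x": 0,"y": 0,"z": 0,"ax": 0,"ay": 0,"az": 0,"fingers": 1}])

```text
time: 2.0
tcp_pos: [662.7, 227.8, 105.7]
ee_rot: [1.0, -0.031, -0.003, -0.003]
ft_force: [-1.5, 1.1, -0.7]
opening: 1.001
```

```bash
python3 - <<'E'
from h import *
togo(670,211,33,-.08)
E
```

```text
t 2.0 tcp [662.7 227.8 105.7] yaw -0.063 tilt [-0.0053  0.0063] go [ 8.7 16.7 72.6] az deg 1.0 F [-1.5  1.1 -0.7] open 1.001
```

play_rows(plan=[{"x": 0,"y": 0,"z": 0,"ax": 0,"ay": 0,"az": 0,"fingers": 1},{"x": 0,"y": 0,"z": 0,"ax": 0,"ay": 0,"az": 0,"fingers": 1}])

```text
time: 2.2
tcp_pos: [661.2, 232.4, 108.0]
ee_rot: [1.0, -0.029, -0.003, -0.004]
ft_force: [-0.9, 0.1, -0.5]
opening: 0.997
```

play_rows(plan=[{"x": 8,"y": 16,"z": 0,"ax": 0,"ay": 0,"az": 0,"fingers": 1}])

```text
time: 2.3
tcp_pos: [667.8, 220.3, 109.6]
ee_rot: [1.0, -0.026, -0.002, -0.006]
ft_force: [-0.0, 0.6, 0.3]
opening: 0.999
```

play_rows(plan=[{"x": 0,"y": 0,"z": 0,"ax": 0,"ay": 0,"az": 0,"fingers": 1}])

```text
time: 2.4
tcp_pos: [670.1, 216.1, 111.5]
ee_rot: [1.0, -0.028, -0.0, -0.005]
ft_force: [0.5, -0.5, 0.4]
opening: 1.0
```

play_rows(plan=[{"x": 0,"y": 0,"z": 0,"ax": 0,"ay": 0,"az": 0,"fingers": 1}])

```text
time: 2.5
tcp_pos: [670.8, 215.9, 112.6]
ee_rot: [1.0, -0.028, 0.0, -0.005]
ft_force: [-0.5, 1.4, 0.2]
opening: 1.002
```

```bash
python3 - <<'E'
from h import *
togo(670,211,33,-.08);print(ctrl.observe()['joint_velocities'].round(3))
E
```

```text
t 2.5 tcp [670.8 215.9 112.6] yaw -0.056 tilt [0.0008 0.0107] go [-0.6  5.8 79.6] az deg 1.39 F [-0.5  1.4  0.2] open 1.002
[ 0.028 -0.012  0.025 -0.005  0.019  0.001  0.008]
```

play_rows(plan=[{"x": 0,"y": 5,"z": 0,"ax": -0.6,"ay": 0,"az": 1.4,"fingers": 1},{"x": 0,"y": 0,"z": 25,"ax": 0,"ay": 0,"az": 0,"fingers": 1},{"x": 0,"y": 0,"z": 25,"ax": 0,"ay": 0,"az": 0,"fingers": 1},{"x": 0,"y": 0,"z": 0,"ax": 0,"ay": 0,"az": 0,"fingers": 1},{"x": 0,"y": 0,"z": 0,"ax": 0,"ay": 0,"az": 0,"fingers": 1}])

```text
time: 3.0
tcp_pos: [673.3, 208.3, 65.0]
ee_rot: [0.999, -0.045, 0.002, 0.0]
ft_force: [0.7, -0.8, 0.3]
opening: 0.996
```

```bash
cat >> h.py <<'E'
def togo(x,y,z,yaw):
    from scipy.spatial.transform import Rotation as R
    s,m=st();d=m.T@(np.array([x,y,z])-s['tcp_pos'])
    c,q=np.cos(yaw),np.sin(yaw);M=np.array([[c,q,0],[q,-c,0],[0,0,-1]])
    print('t',round(s['time'],2),'tcp',s['tcp_pos'].round(1),'go',d.round(1),'rot',R.from_matrix(m.T@M).as_rotvec(degrees=True).round(2),'F',s['ft_force'].round(1),'open',round(s['opening'],3))
E
python3 -c "
from h import *
togo(670,211,33,-.08)"
```

```text
t 3.0 tcp [673.3 208.3  65. ] go [-3.7 -2.4 32. ] rot [ 0.   -0.29 -0.52] F [ 0.7 -0.8  0.3] open 0.996
```

play_rows(plan=[{"x": -3,"y": -2,"z": 15,"ax": 0,"ay": -0.2,"az": -0.5,"fingers": 1},{"x": 0,"y": 0,"z": 15,"ax": 0,"ay": 0,"az": 0,"fingers": 1},{"x": 0,"y": 0,"z": 0,"ax": 0,"ay": 0,"az": 0,"fingers": 1},{"x": 0,"y": 0,"z": 0,"ax": 0,"ay": 0,"az": 0,"fingers": 1}])

```text
time: 3.4
tcp_pos: [671.5, 211.2, 35.1]
ee_rot: [0.999, -0.04, 0.002, -0.0]
ft_force: [0.3, 0.1, 0.4]
opening: 1.0
```

```bash
python3 -c "
from h import *
togo(670,211,33,-.08)"
```

```text
t 3.4 tcp [671.5 211.2  35.1] go [-1.5  0.3  2.1] rot [-0.06 -0.22 -0.01] F [0.3 0.1 0.4] open 1.0
```

play_rows(plan=[{"x": -1,"y": 0,"z": 1,"ax": 0,"ay": 0,"az": 0,"fingers": 0},{"x": 0,"y": 0,"z": 0,"ax": 0,"ay": 0,"az": 0,"fingers": 0},{"x": 0,"y": 0,"z": 0,"ax": 0,"ay": 0,"az": 0,"fingers": 0},{"x": 0,"y": 0,"z": 0,"ax": 0,"ay": 0,"az": 0,"fingers": 0},{"x": 0,"y": 0,"z": 0,"ax": 0,"ay": 0,"az": 0,"fingers": 0}], force=35)

```text
time: 3.9
tcp_pos: [671.1, 211.5, 35.3]
ee_rot: [0.999, -0.04, 0.003, -0.001]
ft_force: [-0.1, -0.6, -1.4]
opening: 0.515
```

play_rows(plan=[{"x": 0,"y": 0,"z": 0,"ax": 0,"ay": 0,"az": 0,"fingers": 0},{"x": 0,"y": 0,"z": 0,"ax": 0,"ay": 0,"az": 0,"fingers": 0}])

```text
time: 4.1
tcp_pos: [671.0, 211.4, 35.2]
ee_rot: [0.999, -0.04, 0.002, -0.001]
ft_force: [0.1, -0.3, -0.8]
opening: 0.513
```

```bash
python3 -c "
from h import *
togo(670,211,33,-.08)"
```

```text
t 4.1 tcp [671.  211.4  35.2] go [-1.   0.5  2.2] rot [-0.1  -0.28 -0.02] F [ 0.1 -0.3 -0.8] open 0.513
```

play_rows(plan=[{"x": 0,"y": 0,"z": -15,"ax": 0,"ay": 0,"az": 0,"fingers": 0},{"x": 0,"y": 0,"z": -35,"ax": 0,"ay": 0,"az": 0,"fingers": 0},{"x": 0,"y": 0,"z": -40,"ax": 0,"ay": 0,"az": 0,"fingers": 0},{"x": -15,"y": 15,"z": -5,"ax": 0,"ay": 0,"az": 0,"fingers": 0},{"x": -22,"y": 38,"z": 0,"ax": 0,"ay": 0,"az": 0,"fingers": 0}])

```text
time: 4.6
tcp_pos: [630.0, 166.5, 135.7]
ee_rot: [0.999, -0.037, 0.003, -0.002]
ft_force: [0.6, -0.1, -1.7]
opening: 0.516
```

play_rows(plan=[{"x": -22,"y": 38,"z": 0,"ax": 0,"ay": 0,"az": 0,"fingers": 0},{"x": -22,"y": 38,"z": 0,"ax": 0,"ay": 0,"az": 0,"fingers": 0},{"x": -22,"y": 38,"z": 0,"ax": 0,"ay": 0,"az": 0,"fingers": 0},{"x": -22,"y": 38,"z": 0,"ax": 0,"ay": 0,"az": 0,"fingers": 0}])

```text
time: 5.0
tcp_pos: [529.5, 17.6, 140.1]
ee_rot: [0.999, -0.035, 0.007, -0.003]
ft_force: [0.8, -1.0, -1.0]
opening: 0.515
```

```bash
python3 -c "
from h import *
togo(452,-110,20,-.041)"
```

```text
t 5.0 tcp [529.5  17.6 140.1] go [-69.9 133.6 118.3] rot [-0.38 -0.78 -1.71] F [ 0.8 -1.  -1. ] open 0.515
```

play_rows(plan=[{"x": -20,"y": 38,"z": 10,"ax": 0,"ay": -0.4,"az": -0.8,"fingers": 0},{"x": -20,"y": 38,"z": 15,"ax": 0,"ay": -0.4,"az": -0.8,"fingers": 0},{"x": -13,"y": 25,"z": 10,"ax": 0,"ay": 0,"az": 0,"fingers": 0},{"x": -3,"y": 8,"z": 0,"ax": 0,"ay": 0,"az": 0,"fingers": 0},{"x": 0,"y": 0,"z": 0,"ax": 0,"ay": 0,"az": 0,"fingers": 0}])

```text
time: 5.5
tcp_pos: [463.8, -97.1, 109.5]
ee_rot: [1.0, -0.026, 0.004, -0.004]
ft_force: [0.5, 1.0, -1.7]
opening: 0.516
```

```bash
python3 - <<'E'
from h import *
togo(452,-110,20,-.041)
c=ctrl.read_camera('wrist');cv2.imwrite('pics/w2.png',c['color'])
t=np.array([456.3,2.8,0]);e=np.array([.041,1,0])
for k in(-112.5,-37.5,37.5):print(w2p(c,t+k*e+[0,0,3]))
E
```

```text
t 5.5 tcp [463.8 -97.1 109.5] go [-11.8  14.3  89.3] rot [-0.52 -0.47 -0.59] F [ 0.5  1.  -1.7] open 0.516
[[245.04250354 194.55043041]]
[[243.18739966 109.05386204]]
[[241.13884663   9.89043518]]
```

View pics/w2.png

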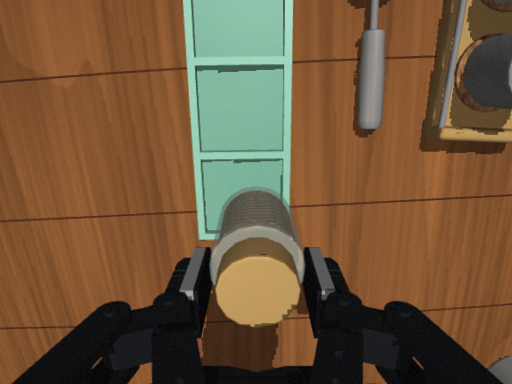

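The jar is held upright. The rightmost compartment centre is at px (245,196), predicted (245,194.5). Correct and lower.

play_rows(plan=[{"x": -10,"y": 13,"z": 0,"ax": -0.5,"ay": -0.4,"az": -0.6,"fingers": 0},{"x": 0,"y": 0,"z": 25,"ax": 0,"ay": 0,"az": 0,"fingers": 0},{"x": 0,"y": 0,"z": 25,"ax": 0,"ay": 0,"az": 0,"fingers": 0},{"x": 0,"y": 0,"z": 0,"ax": 0,"ay": 0,"az": 0,"fingers": 0},{"x": 0,"y": 0,"z": 0,"ax": 0,"ay": 0,"az": 0,"fingers": 0}])

```text
time: 6.05
tcp_pos: [457.7, -106.4, 61.5]
ee_rot: [1.0, -0.014, 0.003, 0.0]
ft_force: [-0.1, 0.3, -0.9]
opening: 0.515
```

```bash
python3 -c "
from h import *
togo(452,-110,20,-.041)"
```

```text
t 6.05 tcp [ 457.7 -106.4   61.5] go [-5.9  3.8 41.4] rot [ 0.03 -0.36  0.72] F [-0.1  0.3 -0.9] open 0.515
```

play_rows(plan=[{"x": -6,"y": 4,"z": 12,"ax": 0,"ay": -0.3,"az": 0.7,"fingers": 0},{"x": 0,"y": 0,"z": 12,"ax": 0,"ay": 0,"az": 0,"fingers": 0},{"x": 0,"y": 0,"z": 5,"ax": 0,"ay": 0,"az": 0,"fingers": 0},{"x": 0,"y": 0,"z": 0,"ax": 0,"ay": 0,"az": 0,"fingers": 0},{"x": 0,"y": 0,"z": 0,"ax": 0,"ay": 0,"az": 0,"fingers": 0}])

```text
time: 6.55
tcp_pos: [453.0, -110.1, 32.3]
ee_rot: [1.0, -0.02, 0.002, 0.0]
ft_force: [0.4, 0.5, -1.7]
opening: 0.516
```

```bash
python3 -c "
from h import *
togo(452,-110,20,-.041)"
```

```text
t 6.55 tcp [ 453.  -110.1   32.3] go [-1.1 -0.1 12.3] rot [ 0.02 -0.21  0.08] F [ 0.4  0.5 -1.7] open 0.516
```

play_rows(plan=[{"x": -1,"y": 0,"z": 4,"ax": 0,"ay": -0.2,"az": 0,"fingers": 0},{"x": 0,"y": 0,"z": 4,"ax": 0,"ay": 0,"az": 0,"fingers": 0},{"x": 0,"y": 0,"z": 2,"ax": 0,"ay": 0,"az": 0,"fingers": 0},{"x": 0,"y": 0,"z": 1,"ax": 0,"ay": 0,"az": 0,"fingers": 0},{"x": 0,"y": 0,"z": 0,"ax": 0,"ay": 0,"az": 0,"fingers": 0}])

```text
time: 7.05
tcp_pos: [452.6, -110.1, 21.0]
ee_rot: [1.0, -0.02, 0.001, 0.0]
ft_force: [-1.0, -0.3, -1.2]
opening: 0.515
```

play_rows(plan=[{"x": 0,"y": 0,"z": 1,"ax": 0,"ay": 0,"az": 0,"fingers": 0},{"x": 0,"y": 0,"z": 1,"ax": 0,"ay": 0,"az": 0,"fingers": 0},{"x": 0,"y": 0,"z": 0,"ax": 0,"ay": 0,"az": 0,"fingers": 0}])

```text
time: 7.35
tcp_pos: [452.8, -110.2, 19.1]
ee_rot: [1.0, -0.02, 0.001, 0.0]
ft_force: [0.3, -0.4, -0.8]
opening: 0.512
```

play_rows(plan=[{"x": 0,"y": 0,"z": 1,"ax": 0,"ay": 0,"az": 0,"fingers": 0},{"x": 0,"y": 0,"z": 1,"ax": 0,"ay": 0,"az": 0,"fingers": 0}])

```text
time: 7.55
tcp_pos: [452.8, -110.2, 18.8]
ee_rot: [1.0, -0.02, 0.001, -0.0]
ft_force: [-7.5, 1.3, 22.5]
opening: 0.516
```

play_rows(plan=[{"x": 0,"y": 0,"z": 1,"ax": 0,"ay": 0,"az": 0,"fingers": 0},{"x": 0,"y": 0,"z": 0,"ax": 0,"ay": 0,"az": 0,"fingers": 0}])

```text
time: 7.75
tcp_pos: [452.9, -110.2, 19.3]
ee_rot: [1.0, -0.02, 0.001, -0.001]
ft_force: [-0.7, -0.9, -1.3]
opening: 0.514
```

play_rows(plan=[{"x": 0,"y": 0,"z": 0,"ax": 0,"ay": 0,"az": 0,"fingers": 1},{"x": 0,"y": 0,"z": 0,"ax": 0,"ay": 0,"az": 0,"fingers": 1},{"x": 0,"y": 0,"z": 0,"ax": 0,"ay": 0,"az": 0,"fingers": 1},{"x": 0,"y": 0,"z": 0,"ax": 0,"ay": 0,"az": 0,"fingers": 1}])

```text
time: 8.15
tcp_pos: [453.6, -110.3, 19.4]
ee_rot: [1.0, -0.02, 0.002, -0.001]
ft_force: [-0.1, -1.0, 0.7]
opening: 1.002
```

play_rows(plan=[{"x": 0,"y": 0,"z": -20,"ax": 0,"ay": 0,"az": 0,"fingers": 1},{"x": 0,"y": 0,"z": -40,"ax": 0,"ay": 0,"az": 0,"fingers": 1},{"x": 0,"y": 0,"z": -40,"ax": 0,"ay": 0,"az": 0,"fingers": 1},{"x": 10,"y": -12,"z": -15,"ax": 0,"ay": 0,"az": 0.5,"fingers": 1},{"x": 28,"y": -35,"z": -5,"ax": 0,"ay": 0,"az": 0.5,"fingers": 1}])

```text
time: 8.65
tcp_pos: [489.6, -69.4, 142.4]
ee_rot: [0.999, -0.034, -0.001, -0.0]
ft_force: [1.7, 0.3, -0.1]
opening: 0.997
```

play_rows(plan=[{"x": 28,"y": -35,"z": 0,"ax": 0,"ay": 0,"az": 0.5,"fingers": 1},{"x": 28,"y": -35,"z": 0,"ax": 0,"ay": 0,"az": 0.5,"fingers": 1},{"x": 28,"y": -35,"z": 0,"ax": 0,"ay": 0,"az": 0.3,"fingers": 1},{"x": 28,"y": -35,"z": 0,"ax": 0,"ay": 0,"az": 0,"fingers": 1}])

```text
time: 9.05
tcp_pos: [617.6, 65.5, 145.3]
ee_rot: [0.999, -0.047, 0.001, -0.001]
ft_force: [0.9, -0.0, -0.1]
opening: 0.999
```

```bash
python3 -c "
from h import *
togo(667,133,33,-.08)"
```

```text
t 9.05 tcp [617.6  65.5 145.3] go [ 42.5 -71.6 112.5] rot [-0.12 -0.16 -0.83] F [ 0.9 -0.  -0.1] open 0.999
```

play_rows(plan=[{"x": 18,"y": -33,"z": 0,"ax": 0,"ay": 0,"az": -0.5,"fingers": 1},{"x": 11,"y": -20,"z": 0,"ax": 0,"ay": 0,"az": 0,"fingers": 1},{"x": 2,"y": -5,"z": 0,"ax": 0,"ay": 0,"az": 0,"fingers": 1},{"x": 0,"y": 0,"z": 0,"ax": 0,"ay": 0,"az": 0,"fingers": 1},{"x": 0,"y": 0,"z": 0,"ax": 0,"ay": 0,"az": 0,"fingers": 1}])

```text
time: 9.55
tcp_pos: [656.1, 129.0, 142.0]
ee_rot: [0.999, -0.039, 0.0, -0.001]
ft_force: [-0.4, -0.4, -0.6]
opening: 1.004
```

```bash
python3 - <<'E'
from h import *
togo(667,133,33,-.08)
c=ctrl.read_camera('wrist');cv2.imwrite('pics/w3.png',c['color'])
print(w2p(c,[(667,133,87),(659,58,91),(655,-15,81)]))
E
```

```text
t 9.55 tcp [656.1 129.  142. ] go [ 10.5  -4.6 109. ] rot [-0.11 -0.01  0.13] F [-0.4 -0.4 -0.6] open 1.004
[[273.40929128 192.9520425 ]
 [269.33461194 283.67898069]
 [269.68050136 345.92444533]]
```

View pics/w3.png

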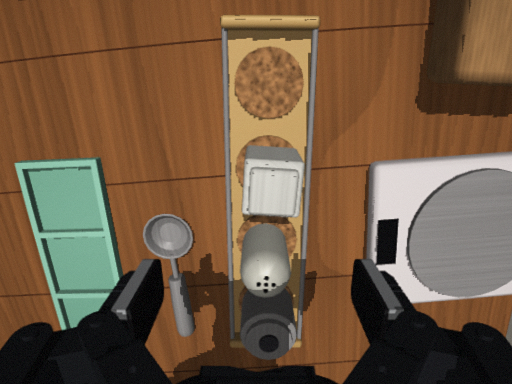

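Tin lid is centred at px (273,189), predicted (273,193), so y is about +1–3 mm. It is nearly square to the jaws, so I'll use (667,134.5).

play_rows(plan=[{"x": 10,"y": -6,"z": 10,"ax": 0,"ay": 0,"az": 0,"fingers": 1},{"x": 0,"y": 0,"z": 25,"ax": 0,"ay": 0,"az": 0,"fingers": 1},{"x": 0,"y": 0,"z": 20,"ax": 0,"ay": 0,"az": 0,"fingers": 1},{"x": 0,"y": 0,"z": 0,"ax": 0,"ay": 0,"az": 0,"fingers": 1},{"x": 0,"y": 0,"z": 0,"ax": 0,"ay": 0,"az": 0,"fingers": 1}])

```text
time: 10.1
tcp_pos: [668.7, 129.1, 86.2]
ee_rot: [0.999, -0.043, 0.002, -0.001]
ft_force: [0.0, -1.2, 0.4]
opening: 1.003
```

```bash
python3 -c "
from h import *
togo(667,134.5,33,-.08)"
```

```text
t 10.1 tcp [668.7 129.1  86.2] go [-2.3 -5.2 53.2] rot [-0.11 -0.18 -0.31] F [ 0.  -1.2  0.4] open 1.003
```

play_rows(plan=[{"x": -2,"y": -5,"z": 10,"ax": 0,"ay": 0,"az": -0.3,"fingers": 1},{"x": 0,"y": 0,"z": 20,"ax": 0,"ay": 0,"az": 0,"fingers": 1},{"x": 0,"y": 0,"z": 15,"ax": 0,"ay": 0,"az": 0,"fingers": 1},{"x": 0,"y": 0,"z": 0,"ax": 0,"ay": 0,"az": 0,"fingers": 1},{"x": 0,"y": 0,"z": 0,"ax": 0,"ay": 0,"az": 0,"fingers": 1}])

```text
time: 10.6
tcp_pos: [669.5, 135.3, 42.1]
ee_rot: [0.999, -0.04, 0.004, -0.002]
ft_force: [0.8, 0.3, -0.1]
opening: 0.999
```

```bash
python3 -c "
from h import *
togo(667,134.5,33,-.08)"
```

```text
t 10.6 tcp [669.5 135.3  42.1] go [-2.5  1.1  9.1] rot [-0.23 -0.45 -0.  ] F [ 0.8  0.3 -0.1] open 0.999
```

play_rows(plan=[{"x": -2,"y": 1,"z": 7,"ax": -0.2,"ay": -0.4,"az": 0,"fingers": 1},{"x": 0,"y": 0,"z": 1,"ax": 0,"ay": 0,"az": 0,"fingers": 1},{"x": 0,"y": 0,"z": 0,"ax": 0,"ay": 0,"az": 0,"fingers": 0},{"x": 0,"y": 0,"z": 0,"ax": 0,"ay": 0,"az": 0,"fingers": 0},{"x": 0,"y": 0,"z": 0,"ax": 0,"ay": 0,"az": 0,"fingers": 0}])

```text
time: 11.1
tcp_pos: [668.9, 134.9, 36.0]
ee_rot: [0.999, -0.04, 0.002, -0.001]
ft_force: [-2.1, -0.4, 8.5]
opening: 0.524
```

play_rows(plan=[{"x": 0,"y": 0,"z": 0,"ax": 0,"ay": 0,"az": 0,"fingers": 0},{"x": 0,"y": 0,"z": 0,"ax": 0,"ay": 0,"az": 0,"fingers": 0},{"x": 0,"y": 0,"z": 0,"ax": 0,"ay": 0,"az": 0,"fingers": 0},{"x": 0,"y": 0,"z": 0,"ax": 0,"ay": 0,"az": 0,"fingers": 0}])

```text
time: 11.5
tcp_pos: [668.9, 134.9, 36.3]
ee_rot: [0.999, -0.04, 0.002, -0.001]
ft_force: [0.4, 0.3, -0.4]
opening: 0.522
```

```bash
python3 -c "
from h import *
togo(454.8,-34.7,20,-.041)"
```

```text
t 11.5 tcp [668.9 134.9  36.3] go [-200.   186.2   15.1] rot [-0.1  -0.23 -2.24] F [ 0.4  0.3 -0.4] open 0.522
```

play_rows(plan=[{"x": 0,"y": 0,"z": -15,"ax": 0,"ay": 0,"az": 0,"fingers": 0},{"x": 0,"y": 0,"z": -35,"ax": 0,"ay": 0,"az": 0,"fingers": 0},{"x": 0,"y": 0,"z": -35,"ax": 0,"ay": 0,"az": 0,"fingers": 0},{"x": -15,"y": 10,"z": -5,"ax": 0,"ay": 0,"az": -0.5,"fingers": 0},{"x": -28,"y": 25,"z": 0,"ax": 0,"ay": 0,"az": -0.5,"fingers": 0}])

```text
time: 12.0
tcp_pos: [624.3, 105.9, 131.8]
ee_rot: [1.0, -0.029, 0.003, -0.001]
ft_force: [-0.6, -0.6, -0.9]
opening: 0.522
```

play_rows(plan=[{"x": -28,"y": 26,"z": 0,"ax": 0,"ay": 0,"az": -0.5,"fingers": 0},{"x": -28,"y": 26,"z": 0,"ax": 0,"ay": 0,"az": -0.4,"fingers": 0},{"x": -28,"y": 26,"z": 5,"ax": 0,"ay": 0,"az": 0,"fingers": 0}])

```text
time: 12.3
tcp_pos: [535.5, 30.6, 130.6]
ee_rot: [1.0, -0.02, 0.006, -0.002]
ft_force: [0.2, -1.3, -0.5]
opening: 0.523
```

```bash
python3 -c "
from h import *
togo(454.8,-34.7,20,-.041)"
```

```text
t 12.3 tcp [535.5  30.6 130.6] go [-79.3  68.9 109.4] rot [-0.24 -0.65  0.08] F [ 0.2 -1.3 -0.5] open 0.523
```

play_rows(plan=[{"x": -28,"y": 24,"z": 10,"ax": -0.1,"ay": -0.3,"az": 0,"fingers": 0},{"x": -22,"y": 19,"z": 15,"ax": -0.1,"ay": -0.3,"az": 0,"fingers": 0},{"x": -12,"y": 11,"z": 15,"ax": 0,"ay": 0,"az": 0,"fingers": 0},{"x": 0,"y": 0,"z": 5,"ax": 0,"ay": 0,"az": 0,"fingers": 0},{"x": 0,"y": 0,"z": 0,"ax": 0,"ay": 0,"az": 0,"fingers": 0}])

```text
time: 12.8
tcp_pos: [467.2, -26.3, 89.2]
ee_rot: [1.0, -0.023, 0.003, -0.002]
ft_force: [0.5, 0.9, -0.6]
opening: 0.522
```

```bash
python3 -c "
from h import *
togo(454.8,-34.7,20,-.041)"
```

```text
t 12.8 tcp [467.2 -26.3  89.2] go [-12.4   9.2  69.1] rot [-0.22 -0.35 -0.32] F [ 0.5  0.9 -0.6] open 0.522
```

play_rows(plan=[{"x": -11,"y": 8,"z": 5,"ax": -0.2,"ay": -0.3,"az": -0.3,"fingers": 0},{"x": 0,"y": 0,"z": 18,"ax": 0,"ay": 0,"az": 0,"fingers": 0},{"x": 0,"y": 0,"z": 15,"ax": 0,"ay": 0,"az": 0,"fingers": 0},{"x": 0,"y": 0,"z": 0,"ax": 0,"ay": 0,"az": 0,"fingers": 0},{"x": 0,"y": 0,"z": 0,"ax": 0,"ay": 0,"az": 0,"fingers": 0}])

```text
time: 13.3
tcp_pos: [459.4, -32.8, 52.8]
ee_rot: [1.0, -0.018, 0.003, -0.0]
ft_force: [-0.6, 0.1, -0.1]
opening: 0.522
```

```bash
python3 -c "
from h import *
togo(454.8,-34.7,20,-.041)"
```

```text
t 13.3 tcp [459.4 -32.8  52.8] go [-4.7  2.1 32.8] rot [-0.02 -0.33  0.28] F [-0.6  0.1 -0.1] open 0.522
```

play_rows(plan=[{"x": -5,"y": 2,"z": 8,"ax": 0,"ay": -0.3,"az": 0.3,"fingers": 0},{"x": 0,"y": 0,"z": 9,"ax": 0,"ay": 0,"az": 0,"fingers": 0},{"x": 0,"y": 0,"z": 5,"ax": 0,"ay": 0,"az": 0,"fingers": 0},{"x": 0,"y": 0,"z": 2,"ax": 0,"ay": 0,"az": 0,"fingers": 0},{"x": 0,"y": 0,"z": 0,"ax": 0,"ay": 0,"az": 0,"fingers": 0}])

```text
time: 13.8
tcp_pos: [455.2, -34.3, 28.3]
ee_rot: [1.0, -0.02, 0.001, -0.0]
ft_force: [0.4, 0.3, -0.1]
opening: 0.525
```

```bash
python3 -c "
from h import *
togo(454.8,-34.7,20,-.041)"
```

```text
t 13.8 tcp [455.2 -34.3  28.3] go [-0.4  0.4  8.3] rot [-0.04 -0.13  0.02] F [ 0.4  0.3 -0.1] open 0.525
```

play_rows(plan=[{"x": 0,"y": 0,"z": 4,"ax": 0,"ay": 0,"az": 0,"fingers": 0},{"x": 0,"y": 0,"z": 2,"ax": 0,"ay": 0,"az": 0,"fingers": 0},{"x": 0,"y": 0,"z": 1,"ax": 0,"ay": 0,"az": 0,"fingers": 0},{"x": 0,"y": 0,"z": 0,"ax": 0,"ay": 0,"az": 0,"fingers": 0}])

```text
time: 14.2
tcp_pos: [455.6, -34.4, 20.9]
ee_rot: [1.0, -0.02, 0.001, -0.0]
ft_force: [-0.3, 0.4, -1.0]
opening: 0.52
```

play_rows(plan=[{"x": 0,"y": 0,"z": 1,"ax": 0,"ay": 0,"az": 0,"fingers": 0},{"x": 0,"y": 0,"z": 0,"ax": 0,"ay": 0,"az": 0,"fingers": 0}])

```text
time: 14.4
tcp_pos: [455.8, -34.4, 20.1]
ee_rot: [1.0, -0.02, 0.002, -0.0]
ft_force: [-0.8, 0.1, -0.7]
opening: 0.523
```

play_rows(plan=[{"x": 0,"y": 0,"z": 1,"ax": 0,"ay": 0,"az": 0,"fingers": 0}])

```text
time: 14.5
tcp_pos: [456.0, -34.3, 19.8]
ee_rot: [1.0, -0.02, 0.002, -0.001]
ft_force: [-6.8, 0.3, 24.8]
opening: 0.525
```

play_rows(plan=[{"x": 0,"y": 0,"z": 0.5,"ax": 0,"ay": 0,"az": 0,"fingers": 0}])

```text
time: 14.6
tcp_pos: [455.9, -34.3, 20.0]
ee_rot: [1.0, -0.02, 0.002, -0.001]
ft_force: [-2.9, 0.6, 8.3]
opening: 0.522
```

play_rows(plan=[{"x": 0,"y": 0,"z": 0,"ax": 0,"ay": 0,"az": 0,"fingers": 0}])

```text
time: 14.7
tcp_pos: [456.0, -34.3, 20.3]
ee_rot: [1.0, -0.021, 0.002, -0.001]
ft_force: [0.4, 0.5, -0.2]
opening: 0.52
```

play_rows(plan=[{"x": 0,"y": 0,"z": 0,"ax": 0,"ay": 0,"az": 0,"fingers": 1},{"x": 0,"y": 0,"z": 0,"ax": 0,"ay": 0,"az": 0,"fingers": 1},{"x": 0,"y": 0,"z": 0,"ax": 0,"ay": 0,"az": 0,"fingers": 1},{"x": 0,"y": 0,"z": 0,"ax": 0,"ay": 0,"az": 0,"fingers": 1}])

```text
time: 15.1
tcp_pos: [456.5, -34.3, 20.3]
ee_rot: [1.0, -0.021, 0.002, -0.001]
ft_force: [0.4, -0.1, -0.1]
opening: 0.997
```

play_rows(plan=[{"x": 0,"y": 0,"z": -20,"ax": 0,"ay": 0,"az": 0,"fingers": 1},{"x": 0,"y": 0,"z": -40,"ax": 0,"ay": 0,"az": 0,"fingers": 1},{"x": 0,"y": 0,"z": -40,"ax": 0,"ay": 0,"az": 0,"fingers": 1},{"x": 15,"y": -8,"z": -15,"ax": 0,"ay": 0,"az": 0.5,"fingers": 1},{"x": 38,"y": -19,"z": 0,"ax": 0,"ay": 0,"az": 0.5,"fingers": 1}])

```text
time: 15.6
tcp_pos: [506.4, -12.5, 138.9]
ee_rot: [0.999, -0.032, -0.001, -0.001]
ft_force: [0.4, -1.1, 0.2]
opening: 0.997
```

play_rows(plan=[{"x": 38,"y": -19,"z": 0,"ax": 0,"ay": 0,"az": 0.5,"fingers": 1},{"x": 38,"y": -19,"z": 0,"ax": 0,"ay": 0,"az": 0.3,"fingers": 1},{"x": 25,"y": -13,"z": 0,"ax": 0,"ay": 0,"az": 0,"fingers": 1}])

```text
time: 15.9
tcp_pos: [616.1, 34.4, 140.8]
ee_rot: [0.999, -0.039, 0.002, -0.002]
ft_force: [0.3, -0.0, 0.4]
opening: 0.998
```

```bash
python3 -c "
from h import *
togo(659,58,33,-.08)"
```

```text
t 15.9 tcp [616.1  34.4 140.8] go [ 40.6 -26.4 108. ] rot [-0.22 -0.17  0.13] F [ 0.3 -0.   0.4] open 0.998
```

play_rows(plan=[{"x": 19,"y": -14,"z": 0,"ax": -0.2,"ay": -0.2,"az": 0,"fingers": 1},{"x": 10,"y": -8,"z": 0,"ax": 0,"ay": 0,"az": 0,"fingers": 1},{"x": 2,"y": -2,"z": 0,"ax": 0,"ay": 0,"az": 0,"fingers": 1},{"x": 0,"y": 0,"z": 0,"ax": 0,"ay": 0,"az": 0,"fingers": 1},{"x": 0,"y": 0,"z": 0,"ax": 0,"ay": 0,"az": 0,"fingers": 1}])

```text
time: 16.4
tcp_pos: [651.7, 58.8, 138.1]
ee_rot: [0.999, -0.037, -0.001, 0.001]
ft_force: [0.2, 0.3, 0.2]
opening: 1.002
```

```bash
python3 - <<'E'
from h import *
togo(659,58,33,-.08)
c=ctrl.read_camera('wrist');cv2.imwrite('pics/w4.png',c['color'])
print(w2p(c,[(659,58,91),(655,-15,81)]))
E
```

```text
t 16.4 tcp [651.7  58.8 138.1] go [7.700e+00 1.000e-01 1.051e+02] rot [0.07 0.16 0.31] F [0.2 0.3 0.2] open 1.002
[[269.66920942 202.96660011]
 [269.82528189 281.97094453]]
```

View pics/w4.png

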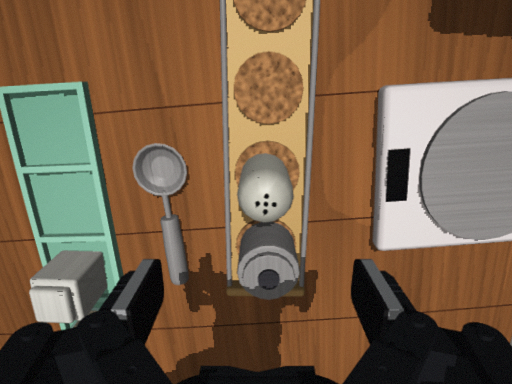

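Tin stands in its compartment. Shaker holes are at px (266,205), predicted (270,203); pot knob at (268,279). Using shaker (657,57.5).

play_rows(plan=[{"x": 5,"y": 0,"z": 10,"ax": 0,"ay": 0,"az": 0.3,"fingers": 1},{"x": 0,"y": 0,"z": 28,"ax": 0,"ay": 0,"az": 0,"fingers": 1},{"x": 0,"y": 0,"z": 25,"ax": 0,"ay": 0,"az": 0,"fingers": 1},{"x": 0,"y": 0,"z": 0,"ax": 0,"ay": 0,"az": 0,"fingers": 1},{"x": 0,"y": 0,"z": 0,"ax": 0,"ay": 0,"az": 0,"fingers": 1}])

```text
time: 16.95
tcp_pos: [656.5, 55.5, 74.1]
ee_rot: [0.999, -0.042, -0.0, 0.0]
ft_force: [1.3, 0.0, 0.7]
opening: 0.997
```

```bash
python3 -c "
from h import *
togo(657,57.5,34,-.08)"
```

```text
t 16.95 tcp [656.5  55.5  74.1] go [ 0.4 -2.  40.1] rot [ 0.03  0.02 -0.26] F [1.3 0.  0.7] open 0.997
```

play_rows(plan=[{"x": 0,"y": -2,"z": 15,"ax": 0,"ay": 0,"az": -0.2,"fingers": 1},{"x": 0,"y": 0,"z": 15,"ax": 0,"ay": 0,"az": 0,"fingers": 1},{"x": 0,"y": 0,"z": 5,"ax": 0,"ay": 0,"az": 0,"fingers": 1},{"x": 0,"y": 0,"z": 0,"ax": 0,"ay": 0,"az": 0,"fingers": 1},{"x": 0,"y": 0,"z": 0,"ax": 0,"ay": 0,"az": 0,"fingers": 1}])

```text
time: 17.45
tcp_pos: [658.0, 57.6, 38.5]
ee_rot: [0.999, -0.041, 0.001, -0.0]
ft_force: [-0.1, 1.1, -0.1]
opening: 1.002
```

```bash
python3 -c "
from h import *
togo(657,57.5,34,-.08)"
```

```text
t 17.45 tcp [658.   57.6  38.5] go [-1.   0.1  4.5] rot [-0.02 -0.16 -0.07] F [-0.1  1.1 -0.1] open 1.002
```

play_rows(plan=[{"x": -1,"y": 0,"z": 4,"ax": 0,"ay": -0.1,"az": 0,"fingers": 1},{"x": 0,"y": 0,"z": 0,"ax": 0,"ay": 0,"az": 0,"fingers": 1},{"x": 0,"y": 0,"z": 0,"ax": 0,"ay": 0,"az": 0,"fingers": 0},{"x": 0,"y": 0,"z": 0,"ax": 0,"ay": 0,"az": 0,"fingers": 0},{"x": 0,"y": 0,"z": 0,"ax": 0,"ay": 0,"az": 0,"fingers": 0}])

```text
time: 17.95
tcp_pos: [657.9, 57.7, 35.7]
ee_rot: [0.999, -0.041, 0.002, -0.0]
ft_force: [-0.2, 0.4, -0.5]
opening: 0.515
```

play_rows(plan=[{"x": 0,"y": 0,"z": 0,"ax": 0,"ay": 0,"az": 0,"fingers": 0},{"x": 0,"y": 0,"z": 0,"ax": 0,"ay": 0,"az": 0,"fingers": 0},{"x": 0,"y": 0,"z": 0,"ax": 0,"ay": 0,"az": 0,"fingers": 0},{"x": 0,"y": 0,"z": 0,"ax": 0,"ay": 0,"az": 0,"fingers": 0}])

```text
time: 18.35
tcp_pos: [657.8, 57.8, 36.4]
ee_rot: [0.999, -0.041, 0.002, -0.001]
ft_force: [-0.3, -0.4, 0.3]
opening: 0.471
```

```bash
python3 -c "
from h import *
togo(457.8,40.3,20,-.041)"
```

```text
t 18.35 tcp [657.8  57.8  36.4] go [-198.    33.7   15.7] rot [-0.07 -0.18 -2.31] F [-0.3 -0.4  0.3] open 0.471
```

play_rows(plan=[{"x": 0,"y": 0,"z": -15,"ax": 0,"ay": 0,"az": 0,"fingers": 0},{"x": 0,"y": 0,"z": -30,"ax": 0,"ay": 0,"az": 0,"fingers": 0},{"x": -10,"y": 2,"z": -20,"ax": 0,"ay": 0,"az": -0.4,"fingers": 0},{"x": -25,"y": 5,"z": 0,"ax": 0,"ay": 0,"az": -0.4,"fingers": 0},{"x": -35,"y": 6,"z": 0,"ax": 0,"ay": 0,"az": -0.4,"fingers": 0}])

```text
time: 18.85
tcp_pos: [588.8, 49.7, 105.8]
ee_rot: [1.0, -0.03, 0.003, -0.0]
ft_force: [0.3, -0.5, -1.8]
opening: 0.468
```

play_rows(plan=[{"x": -35,"y": 6,"z": 0,"ax": 0,"ay": 0,"az": -0.4,"fingers": 0},{"x": -30,"y": 5,"z": 0,"ax": 0,"ay": 0,"az": -0.4,"fingers": 0},{"x": -20,"y": 3,"z": 0,"ax": 0,"ay": 0,"az": 0,"fingers": 0}])

```text
time: 19.15
tcp_pos: [499.4, 39.4, 108.1]
ee_rot: [1.0, -0.023, 0.004, -0.001]
ft_force: [-0.0, 0.3, -2.3]
opening: 0.473
```

```bash
python3 -c "
from h import *
togo(457.8,40.3,20,-.041)"
```

```text
t 19.15 tcp [499.4  39.4 108.1] go [-42.3   1.2  87.8] rot [-0.09 -0.46 -0.25] F [-0.   0.3 -2.3] open 0.473
```

play_rows(plan=[{"x": -22,"y": 1,"z": 5,"ax": 0,"ay": -0.4,"az": -0.2,"fingers": 0},{"x": -13,"y": 0,"z": 15,"ax": 0,"ay": 0,"az": 0,"fingers": 0},{"x": -4,"y": 0,"z": 20,"ax": 0,"ay": 0,"az": 0,"fingers": 0},{"x": 0,"y": 0,"z": 5,"ax": 0,"ay": 0,"az": 0,"fingers": 0},{"x": 0,"y": 0,"z": 0,"ax": 0,"ay": 0,"az": 0,"fingers": 0}])

```text
time: 19.65
tcp_pos: [458.3, 40.1, 67.1]
ee_rot: [1.0, -0.022, 0.003, -0.003]
ft_force: [-0.3, 0.3, -2.3]
opening: 0.467
```

```bash
python3 -c "
from h import *
togo(457.8,40.3,20,-.041)"
```

```text
t 19.65 tcp [458.3  40.1  67.1] go [-0.8  0.1 47.1] rot [-0.33 -0.35 -0.12] F [-0.3  0.3 -2.3] open 0.467
```

play_rows(plan=[{"x": -1,"y": 0,"z": 10,"ax": -0.3,"ay": -0.3,"az": -0.1,"fingers": 0},{"x": 0,"y": 0,"z": 14,"ax": 0,"ay": 0,"az": 0,"fingers": 0},{"x": 0,"y": 0,"z": 8,"ax": 0,"ay": 0,"az": 0,"fingers": 0},{"x": 0,"y": 0,"z": 0,"ax": 0,"ay": 0,"az": 0,"fingers": 0},{"x": 0,"y": 0,"z": 0,"ax": 0,"ay": 0,"az": 0,"fingers": 0}])

```text
time: 20.15
tcp_pos: [461.4, 40.5, 35.7]
ee_rot: [1.0, -0.021, 0.002, -0.0]
ft_force: [1.3, -0.6, -1.8]
opening: 0.469
```

```bash
python3 -c "
from h import *
togo(457.8,40.3,20,-.041)"
```

```text
t 20.15 tcp [461.4  40.5  35.7] go [-3.6  0.4 15.7] rot [-0.04 -0.27 -0.02] F [ 1.3 -0.6 -1.8] open 0.469
```

play_rows(plan=[{"x": -3,"y": 0,"z": 6,"ax": 0,"ay": -0.3,"az": 0,"fingers": 0},{"x": 0,"y": 0,"z": 4,"ax": 0,"ay": 0,"az": 0,"fingers": 0},{"x": 0,"y": 0,"z": 3,"ax": 0,"ay": 0,"az": 0,"fingers": 0},{"x": 0,"y": 0,"z": 1,"ax": 0,"ay": 0,"az": 0,"fingers": 0},{"x": 0,"y": 0,"z": 0,"ax": 0,"ay": 0,"az": 0,"fingers": 0}])

```text
time: 20.65
tcp_pos: [459.0, 40.8, 21.4]
ee_rot: [1.0, -0.021, 0.0, -0.001]
ft_force: [-0.7, 0.5, -1.2]
opening: 0.471
```

play_rows(plan=[{"x": 0,"y": 0,"z": 1,"ax": 0,"ay": 0,"az": 0,"fingers": 0}])

```text
time: 20.75
tcp_pos: [459.2, 40.8, 20.5]
ee_rot: [1.0, -0.021, 0.0, -0.001]
ft_force: [0.3, -0.1, -2.1]
opening: 0.467
```

play_rows(plan=[{"x": 0,"y": 0,"z": 0.5,"ax": 0,"ay": 0,"az": 0,"fingers": 0}])

```text
time: 20.85
tcp_pos: [459.2, 40.8, 20.2]
ee_rot: [1.0, -0.021, 0.0, -0.001]
ft_force: [-2.0, -0.5, 6.2]
opening: 0.465
```

play_rows(plan=[{"x": 0,"y": 0,"z": 0,"ax": 0,"ay": 0,"az": 0,"fingers": 1},{"x": 0,"y": 0,"z": 0,"ax": 0,"ay": 0,"az": 0,"fingers": 1},{"x": 0,"y": 0,"z": 0,"ax": 0,"ay": 0,"az": 0,"fingers": 1},{"x": 0,"y": 0,"z": 0,"ax": 0,"ay": 0,"az": 0,"fingers": 1},{"x": 0,"y": 0,"z": 0,"ax": 0,"ay": 0,"az": 0,"fingers": 1}])

```text
time: 21.35
tcp_pos: [460.2, 41.0, 20.8]
ee_rot: [1.0, -0.021, 0.001, -0.001]
ft_force: [0.2, 0.7, 0.5]
opening: 0.994
```

play_rows(plan=[{"x": 0,"y": 0,"z": -20,"ax": 0,"ay": 0,"az": 0,"fingers": 1},{"x": 0,"y": 0,"z": -40,"ax": 0,"ay": 0,"az": 0,"fingers": 1},{"x": 0,"y": 0,"z": -40,"ax": 0,"ay": 0,"az": 0,"fingers": 1},{"x": 15,"y": 5,"z": -10,"ax": 0,"ay": 0,"az": 0.5,"fingers": 1},{"x": 38,"y": 9,"z": 0,"ax": 0,"ay": 0,"az": 0.5,"fingers": 1}])

```text
time: 21.85
tcp_pos: [508.7, 25.2, 134.4]
ee_rot: [1.0, -0.028, -0.001, -0.001]
ft_force: [1.5, 0.5, 0.9]
opening: 0.999
```

play_rows(plan=[{"x": 38,"y": 9,"z": 0,"ax": 0,"ay": 0,"az": 0.5,"fingers": 1},{"x": 38,"y": 9,"z": 0,"ax": 0,"ay": 0,"az": 0.3,"fingers": 1},{"x": 25,"y": 6,"z": 0,"ax": 0,"ay": 0,"az": 0,"fingers": 1}])

```text
time: 22.15
tcp_pos: [613.2, -5.4, 136.0]
ee_rot: [0.999, -0.035, 0.001, -0.002]
ft_force: [-0.3, -0.3, 0.2]
opening: 1.0
```

```bash
python3 -c "
from h import *
togo(654.5,-14,33,-.08)"
```

```text
t 22.15 tcp [613.2  -5.4 136. ] go [ 41.7   6.2 103.1] rot [-0.24 -0.08  0.63] F [-0.3 -0.3  0.2] open 1.0
```

play_rows(plan=[{"x": 22,"y": 1,"z": 0,"ax": -0.2,"ay": 0,"az": 0.4,"fingers": 1},{"x": 13,"y": 0,"z": 0,"ax": 0,"ay": 0,"az": 0,"fingers": 1},{"x": 3,"y": 0,"z": 0,"ax": 0,"ay": 0,"az": 0,"fingers": 1},{"x": 0,"y": 0,"z": 0,"ax": 0,"ay": 0,"az": 0,"fingers": 1},{"x": 0,"y": 0,"z": 0,"ax": 0,"ay": 0,"az": 0,"fingers": 1}])

```text
time: 22.65
tcp_pos: [653.7, -11.6, 134.0]
ee_rot: [0.999, -0.039, -0.0, 0.001]
ft_force: [0.2, 0.3, -0.1]
opening: 1.001
```

```bash
python3 - <<'E'
from h import *
togo(654.5,-14,33,-.08)
c=ctrl.read_camera('wrist');cv2.imwrite('pics/w5.png',c['color'])
print(w2p(c,[(654.5,-14,81)]))
E
```

```text
t 22.65 tcp [653.7 -11.6 134. ] go [  1.    2.2 101. ] rot [0.09 0.01 0.09] F [ 0.2  0.3 -0.1] open 1.001
[[260.45396609 202.8306393 ]]
```

View pics/w5.png

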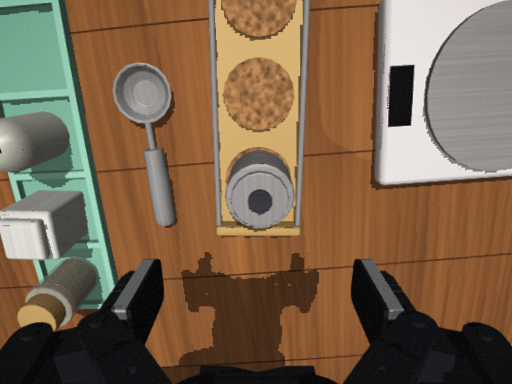

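Pot knob is at px (260,201), predicted (260,203). The three placed containers stand upright in their compartments.

play_rows(plan=[{"x": 0,"y": 1,"z": 10,"ax": 0,"ay": 0,"az": 0,"fingers": 1},{"x": 0,"y": 0,"z": 28,"ax": 0,"ay": 0,"az": 0,"fingers": 1},{"x": 0,"y": 0,"z": 25,"ax": 0,"ay": 0,"az": 0,"fingers": 1},{"x": 0,"y": 0,"z": 0,"ax": 0,"ay": 0,"az": 0,"fingers": 1},{"x": 0,"y": 0,"z": 0,"ax": 0,"ay": 0,"az": 0,"fingers": 1}])

```text
time: 23.2
tcp_pos: [651.7, -11.7, 69.8]
ee_rot: [0.999, -0.039, 0.001, -0.0]
ft_force: [-0.3, -0.8, -0.5]
opening: 0.997
```

```bash
python3 -c "
from h import *
togo(654.5,-13.5,34,-.08)"
```

```text
t 23.2 tcp [651.7 -11.7  69.8] go [ 2.9  1.6 35.8] rot [-0.01 -0.06  0.14] F [-0.3 -0.8 -0.5] open 0.997
```

play_rows(plan=[{"x": 2,"y": 1,"z": 13,"ax": 0,"ay": 0,"az": 0,"fingers": 1},{"x": 0,"y": 0,"z": 14,"ax": 0,"ay": 0,"az": 0,"fingers": 1},{"x": 0,"y": 0,"z": 5,"ax": 0,"ay": 0,"az": 0,"fingers": 1},{"x": 0,"y": 0,"z": 0,"ax": 0,"ay": 0,"az": 0,"fingers": 1},{"x": 0,"y": 0,"z": 0,"ax": 0,"ay": 0,"az": 0,"fingers": 1}])

```text
time: 23.7
tcp_pos: [655.1, -12.8, 37.6]
ee_rot: [0.999, -0.039, 0.002, -0.0]
ft_force: [-0.0, -0.4, 1.4]
opening: 1.001
```

```bash
python3 -c "
from h import *
togo(654.5,-13.5,33,-.08)"
```

```text
t 23.7 tcp [655.1 -12.8  37.6] go [-0.6  0.7  4.6] rot [-0.04 -0.25  0.16] F [-0.  -0.4  1.4] open 1.001
```

play_rows(plan=[{"x": 0,"y": 0.5,"z": 4.5,"ax": 0,"ay": -0.2,"az": 0,"fingers": 1},{"x": 0,"y": 0,"z": 0,"ax": 0,"ay": 0,"az": 0,"fingers": 1},{"x": 0,"y": 0,"z": 0,"ax": 0,"ay": 0,"az": 0,"fingers": 0},{"x": 0,"y": 0,"z": 0,"ax": 0,"ay": 0,"az": 0,"fingers": 0},{"x": 0,"y": 0,"z": 0,"ax": 0,"ay": 0,"az": 0,"fingers": 0}])

```text
time: 24.2
tcp_pos: [656.0, -13.4, 34.0]
ee_rot: [0.999, -0.039, 0.001, -0.0]
ft_force: [-0.5, 0.2, 2.1]
opening: 0.517
```

play_rows(plan=[{"x": 0,"y": 0,"z": 0,"ax": 0,"ay": 0,"az": 0,"fingers": 0},{"x": 0,"y": 0,"z": 0,"ax": 0,"ay": 0,"az": 0,"fingers": 0},{"x": 0,"y": 0,"z": 0,"ax": 0,"ay": 0,"az": 0,"fingers": 0},{"x": 0,"y": 0,"z": 0,"ax": 0,"ay": 0,"az": 0,"fingers": 0}])

```text
time: 24.6
tcp_pos: [656.1, -13.4, 34.3]
ee_rot: [0.999, -0.039, 0.001, -0.001]
ft_force: [-0.8, -0.2, 1.0]
opening: 0.491
```

```bash
python3 -c "
from h import *
togo(460.9,115.3,20,-.041)"
```

```text
t 24.6 tcp [656.1 -13.4  34.3] go [-204.6 -113.3   13.8] rot [-0.06 -0.17 -2.08] F [-0.8 -0.2  1. ] open 0.491
```

Opening 0.49 suggests about 44 mm, the lid rather than the 54 mm body. I'll look before lifting.

```bash
python3 - <<'E'
from h import *
c=ctrl.read_camera('wrist');a=cv2.resize(c['color'],None,fx=.78,fy=.78)
s=ctrl.read_camera('scene');P=w2p(s,[(655,-14,60)])[0].astype(int);print(P)
b=s['color'][max(P[1]-75,0):P[1]+75,max(P[0]-100,0):P[0]+100];b=cv2.resize(b,(400,300),interpolation=cv2.INTER_CUBIC)
a=a[:300];cv2.imwrite('pics/g.png',np.hstack([a,b]))
E
```

```text
[243 249]
```

View pics/g.png

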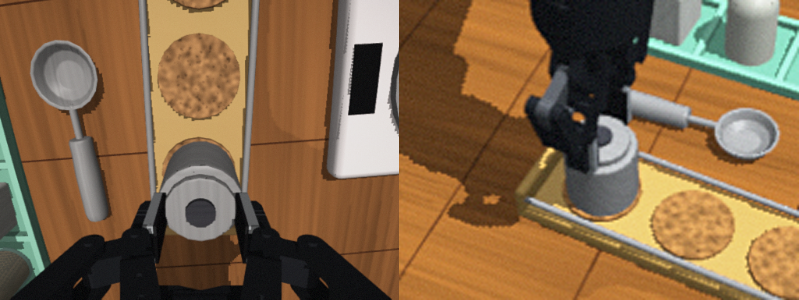

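```bash
python3 - <<'E'
from h import *
s=ctrl.read_camera('scene');im=s['color'].copy()
im=cv2.resize(im[150:310,170:320],None,fx=5,fy=5,interpolation=cv2.INTER_CUBIC)[:600]
for z,col in((34,(0,0,255)),(53,(0,255,0)),(71,(255,0,0)),(81,(0,255,255))):
  for dx in(-29,29):
    p=(w2p(s,[(656+dx*.997,-13.4-dx*.08,z)])[0]-[170,150])*5+2;cv2.circle(im,tuple(int(v) for v in p),4,col,-1)
cv2.imwrite('pics/g2.png',im)
E
```

```text
(no output)
```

View pics/g2.png

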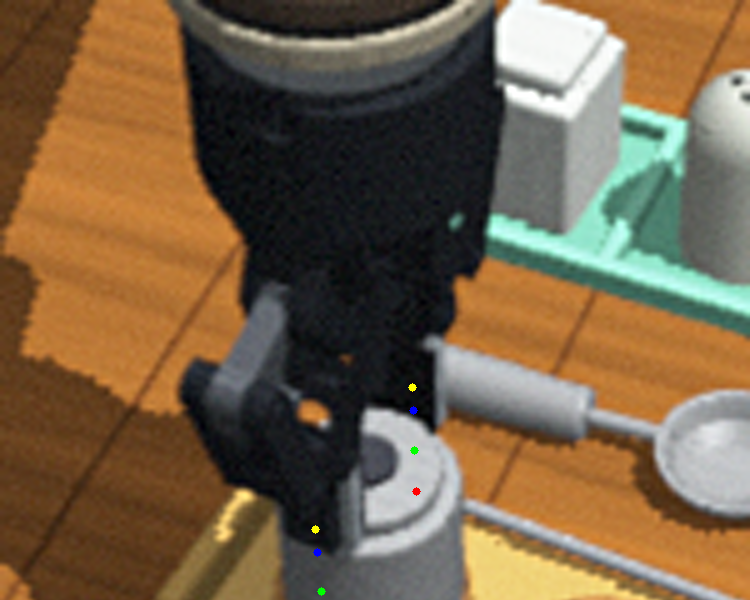

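The fingertips really end at about z=71, just above the pot's shoulder, so the grip is on the lid. I'll open, go 14 mm lower and regrip on the body. The gripper body stays about 10 mm above the knob.

play_rows(plan=[{"x": 0,"y": 0,"z": 0,"ax": 0,"ay": 0,"az": 0,"fingers": 1},{"x": 0,"y": 0,"z": 0,"ax": 0,"ay": 0,"az": 0,"fingers": 1},{"x": 0,"y": 0,"z": 0,"ax": 0,"ay": 0,"az": 0,"fingers": 1},{"x": 0,"y": 0,"z": 0,"ax": 0,"ay": 0,"az": 0,"fingers": 1}])

```text
time: 25.15
tcp_pos: [656.1, -13.3, 34.3]
ee_rot: [0.999, -0.039, 0.001, -0.001]
ft_force: [-0.2, -0.2, -0.7]
opening: 1.0
```

play_rows(plan=[{"x": -0.5,"y": 0,"z": 5,"ax": 0,"ay": -0.2,"az": 0,"fingers": 1},{"x": 0,"y": 0,"z": 5,"ax": 0,"ay": 0,"az": 0,"fingers": 1},{"x": 0,"y": 0,"z": 2,"ax": 0,"ay": 0,"az": 0,"fingers": 1},{"x": 0,"y": 0,"z": 0,"ax": 0,"ay": 0,"az": 0,"fingers": 1}])

```text
time: 25.55
tcp_pos: [655.4, -13.2, 20.9]
ee_rot: [0.999, -0.039, -0.001, -0.001]
ft_force: [-0.5, 1.0, 0.2]
opening: 1.001
```

```bash
python3 -c "
from h import *
togo(655.5,-13.5,20,-.08)"
```

```text
t 25.55 tcp [655.4 -13.2  20.9] go [0.1 0.3 0.8] rot [-0.07  0.07  0.16] F [-0.5  1.   0.2] open 1.001
```

play_rows(plan=[{"x": 0,"y": 0,"z": 0.5,"ax": 0,"ay": 0,"az": 0,"fingers": 0},{"x": 0,"y": 0,"z": 0,"ax": 0,"ay": 0,"az": 0,"fingers": 0},{"x": 0,"y": 0,"z": 0,"ax": 0,"ay": 0,"az": 0,"fingers": 0},{"x": 0,"y": 0,"z": 0,"ax": 0,"ay": 0,"az": 0,"fingers": 0}])

```text
time: 25.95
tcp_pos: [655.6, -13.3, 20.7]
ee_rot: [0.999, -0.039, -0.0, -0.001]
ft_force: [0.4, -0.5, -1.0]
opening: 0.613
```

play_rows(plan=[{"x": 0,"y": 0,"z": 0,"ax": 0,"ay": 0,"az": 0,"fingers": 0},{"x": 0,"y": 0,"z": 0,"ax": 0,"ay": 0,"az": 0,"fingers": 0},{"x": 0,"y": 0,"z": 0,"ax": 0,"ay": 0,"az": 0,"fingers": 0}])

```text
time: 26.25
tcp_pos: [655.5, -13.3, 20.5]
ee_rot: [0.999, -0.039, -0.001, -0.001]
ft_force: [0.2, 0.6, 1.1]
opening: 0.613
```

```bash
python3 -c "
from h import *
togo(460.9,115.3,5,-.041)"
```

```text
t 26.25 tcp [655.5 -13.3  20.5] go [-203.9 -113.2   15.9] rot [-0.07  0.06 -2.08] F [0.2 0.6 1.1] open 0.613
```

play_rows(plan=[{"x": 0,"y": 0,"z": -15,"ax": 0,"ay": 0,"az": 0,"fingers": 0},{"x": 0,"y": 0,"z": -35,"ax": 0,"ay": 0,"az": 0,"fingers": 0},{"x": -5,"y": -5,"z": -30,"ax": 0,"ay": 0,"az": -0.4,"fingers": 0},{"x": -20,"y": -15,"z": 0,"ax": 0,"ay": 0,"az": -0.4,"fingers": 0},{"x": -33,"y": -20,"z": 0,"ax": 0,"ay": 0,"az": -0.4,"fingers": 0}])

```text
time: 26.75
tcp_pos: [602.4, 26.6, 107.0]
ee_rot: [1.0, -0.031, 0.001, 0.001]
ft_force: [-0.3, 0.2, -0.5]
opening: 0.612
```

play_rows(plan=[{"x": -33,"y": -20,"z": 0,"ax": 0,"ay": 0,"az": -0.3,"fingers": 0},{"x": -33,"y": -18,"z": 0,"ax": 0,"ay": 0,"az": -0.3,"fingers": 0},{"x": -22,"y": -12,"z": 0,"ax": 0,"ay": 0,"az": 0,"fingers": 0}])

```text
time: 27.05
tcp_pos: [514.7, 84.0, 110.4]
ee_rot: [1.0, -0.026, 0.003, -0.0]
ft_force: [-0.2, 0.2, -1.3]
opening: 0.615
```

```bash
python3 -c "
from h import *
togo(460.9,115.3,5,-.041)"
```

```text
t 27.05 tcp [514.7  84.  110.4] go [-56.  -28.4 105.1] rot [-0.05 -0.33 -0.58] F [-0.2  0.2 -1.3] open 0.615
```

play_rows(plan=[{"x": -25,"y": -11,"z": 5,"ax": 0,"ay": -0.3,"az": -0.5,"fingers": 0},{"x": -17,"y": -8,"z": 10,"ax": 0,"ay": 0,"az": 0,"fingers": 0},{"x": -7,"y": -4,"z": 15,"ax": 0,"ay": 0,"az": 0,"fingers": 0},{"x": 0,"y": 0,"z": 5,"ax": 0,"ay": 0,"az": 0,"fingers": 0},{"x": 0,"y": 0,"z": 0,"ax": 0,"ay": 0,"az": 0,"fingers": 0}])

```text
time: 27.55
tcp_pos: [464.1, 113.5, 80.1]
ee_rot: [1.0, -0.019, 0.003, -0.003]
ft_force: [1.0, -0.7, -1.5]
opening: 0.617
```

```bash
python3 -c "
from h import *
togo(460.9,115.3,5,-.041)"
```

```text
t 27.55 tcp [464.1 113.5  80.1] go [-3.6 -1.2 75.1] rot [-0.39 -0.3   0.18] F [ 1.  -0.7 -1.5] open 0.617
```

play_rows(plan=[{"x": -3,"y": -1,"z": 10,"ax": -0.4,"ay": -0.3,"az": 0.2,"fingers": 0},{"x": 0,"y": 0,"z": 20,"ax": 0,"ay": 0,"az": 0,"fingers": 0},{"x": 0,"y": 0,"z": 15,"ax": 0,"ay": 0,"az": 0,"fingers": 0},{"x": 0,"y": 0,"z": 5,"ax": 0,"ay": 0,"az": 0,"fingers": 0},{"x": 0,"y": 0,"z": 0,"ax": 0,"ay": 0,"az": 0,"fingers": 0}])

```text
time: 28.05
tcp_pos: [465.6, 113.6, 29.9]
ee_rot: [1.0, -0.023, 0.002, 0.0]
ft_force: [-0.7, -0.5, -0.8]
opening: 0.613
```

```bash
python3 -c "
from h import *
togo(460.9,115.3,5,-.041)"
```

```text
t 28.05 tcp [465.6 113.6  29.9] go [-4.9 -1.5 24.9] rot [ 0.01 -0.24 -0.28] F [-0.7 -0.5 -0.8] open 0.613
```

play_rows(plan=[{"x": -5,"y": -1.5,"z": 5,"ax": 0,"ay": -0.2,"az": -0.3,"fingers": 0},{"x": 0,"y": 0,"z": 6,"ax": 0,"ay": 0,"az": 0,"fingers": 0},{"x": 0,"y": 0,"z": 4,"ax": 0,"ay": 0,"az": 0,"fingers": 0},{"x": 0,"y": 0,"z": 2,"ax": 0,"ay": 0,"az": 0,"fingers": 0},{"x": 0,"y": 0,"z": 0,"ax": 0,"ay": 0,"az": 0,"fingers": 0}])

```text
time: 28.55
tcp_pos: [461.7, 115.6, 12.9]
ee_rot: [1.0, -0.02, 0.001, -0.0]
ft_force: [0.3, -1.1, -0.7]
opening: 0.613
```

```bash
python3 -c "
from h import *
togo(460.9,115.3,4.4,-.041)"
```

```text
t 28.55 tcp [461.7 115.6  12.9] go [-0.8  0.3  8.5] rot [-0.03 -0.14  0.01] F [ 0.3 -1.1 -0.7] open 0.613
```

play_rows(plan=[{"x": -0.5,"y": 0,"z": 4,"ax": 0,"ay": 0,"az": 0,"fingers": 0},{"x": 0,"y": 0,"z": 2,"ax": 0,"ay": 0,"az": 0,"fingers": 0},{"x": 0,"y": 0,"z": 1,"ax": 0,"ay": 0,"az": 0,"fingers": 0},{"x": 0,"y": 0,"z": 0,"ax": 0,"ay": 0,"az": 0,"fingers": 0}])

```text
time: 28.95
tcp_pos: [461.5, 115.7, 5.6]
ee_rot: [1.0, -0.02, 0.002, -0.0]
ft_force: [0.1, -0.1, -1.5]
opening: 0.614
```

play_rows(plan=[{"x": 0,"y": 0,"z": 0.5,"ax": 0,"ay": 0,"az": 0,"fingers": 0}])

```text
time: 29.05
tcp_pos: [461.7, 115.7, 5.2]
ee_rot: [1.0, -0.021, 0.002, -0.0]
ft_force: [0.8, 0.4, -0.8]
opening: 0.615
```

play_rows(plan=[{"x": 0,"y": 0,"z": 0.5,"ax": 0,"ay": 0,"az": 0,"fingers": 0}])

```text
time: 29.15
tcp_pos: [461.7, 115.7, 4.7]
ee_rot: [1.0, -0.021, 0.002, -0.0]
ft_force: [-0.5, 0.7, -0.4]
opening: 0.613
```

play_rows(plan=[{"x": 0,"y": 0,"z": 0.5,"ax": 0,"ay": 0,"az": 0,"fingers": 0}])

```text
time: 29.25
tcp_pos: [461.8, 115.8, 4.4]
ee_rot: [1.0, -0.021, 0.002, -0.001]
ft_force: [-2.0, 0.2, 8.7]
opening: 0.619
```

play_rows(plan=[{"x": 0,"y": 0,"z": 0.5,"ax": 0,"ay": 0,"az": 0,"fingers": 0}])

```text
time: 29.35
tcp_pos: [461.9, 115.8, 4.4]
ee_rot: [1.0, -0.021, 0.002, -0.001]
ft_force: [-3.0, -0.7, 11.3]
opening: 0.617
```

Touching down. Release, rise straight up and look.

play_rows(plan=[{"x": 0,"y": 0,"z": 0,"ax": 0,"ay": 0,"az": 0,"fingers": 1},{"x": 0,"y": 0,"z": 0,"ax": 0,"ay": 0,"az": 0,"fingers": 1},{"x": 0,"y": 0,"z": 0,"ax": 0,"ay": 0,"az": 0,"fingers": 1},{"x": 0,"y": 0,"z": 0,"ax": 0,"ay": 0,"az": 0,"fingers": 1},{"x": 0,"y": 0,"z": 0,"ax": 0,"ay": 0,"az": 0,"fingers": 1}])

```text
time: 29.85
tcp_pos: [462.4, 116.0, 4.7]
ee_rot: [1.0, -0.021, 0.002, -0.001]
ft_force: [0.3, 0.4, 0.2]
opening: 1.001
```

play_rows(plan=[{"x": 0,"y": 0,"z": -15,"ax": 0,"ay": 0,"az": 0,"fingers": 1},{"x": 0,"y": 0,"z": -40,"ax": 0,"ay": 0,"az": 0,"fingers": 1},{"x": 0,"y": 0,"z": -45,"ax": 0,"ay": 0,"az": 0,"fingers": 1},{"x": 0,"y": -15,"z": -45,"ax": 0,"ay": 0,"az": 0,"fingers": 1},{"x": 0,"y": -40,"z": -20,"ax": 0,"ay": 0,"az": 0,"fingers": 1}])

```text
time: 30.35
tcp_pos: [461.9, 165.1, 172.0]
ee_rot: [1.0, -0.025, -0.002, 0.002]
ft_force: [1.5, 1.7, -0.9]
opening: 1.001
```

play_rows(plan=[{"x": 0,"y": -45,"z": 0,"ax": 0,"ay": 0,"az": 0,"fingers": 1},{"x": 0,"y": -45,"z": 0,"ax": 0,"ay": 0,"az": 0,"fingers": 1},{"x": 0,"y": -30,"z": 0,"ax": 0,"ay": 0,"az": 0,"fingers": 1},{"x": 0,"y": -5,"z": 0,"ax": 0,"ay": 0,"az": 0,"fingers": 1},{"x": 0,"y": 0,"z": 0,"ax": 0,"ay": 0,"az": 0,"fingers": 1}])

```text
time: 30.85
tcp_pos: [469.2, 300.9, 177.0]
ee_rot: [1.0, -0.023, 0.002, -0.002]
ft_force: [0.1, -0.4, 0.8]
opening: 1.001
```

```bash
python3 - <<'E'
from h import *
togo(460.9,115.3,4.4,-.041)
s=ctrl.read_camera('scene')['color'];t=ctrl.read_camera('top')['color']
a=cv2.resize(s[80:260,190:420],(690,540))[:300]
a=cv2.resize(s[90:240,190:420],(690,450),interpolation=cv2.INTER_CUBIC)
cv2.imwrite('pics/end_s.png',a)
cv2.imwrite('pics/end_t.png',cv2.resize(t[150:290,120:350],(690,420),interpolation=cv2.INTER_CUBIC))
E
```

```text
t 30.85 tcp [469.2 300.9 177. ] go [ -0.5 186.5 171.9] rot [-0.22 -0.22 -0.28] F [ 0.1 -0.4  0.8] open 1.001
```

View pics/end_s.png

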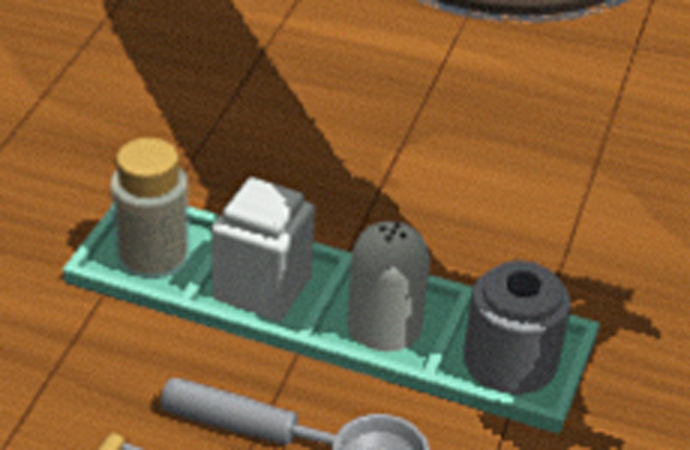

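View pics/end_t.png

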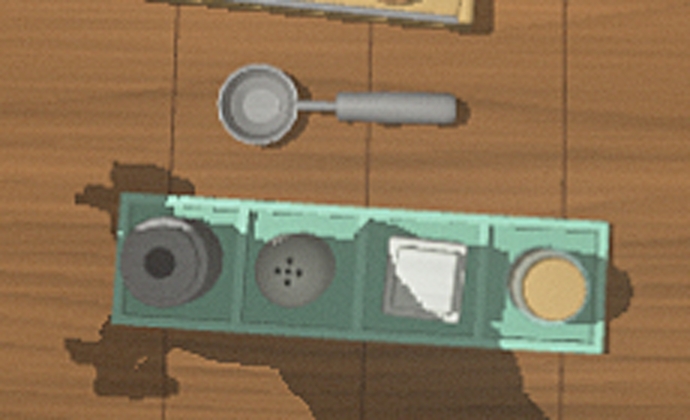

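Both views show one container per compartment, all upright and clear of the dividers. In the top crop, left to right: pot (160,262), shaker (290,270), tin (425,275), jar (555,285). That is the reverse of jar, tin, shaker, pot. The gripper is away, so I'll hand in.

```bash
python3 -c "
from cell import ctrl
print(ctrl.finish_job())"
```

```text
the job is handed in; nothing more can be done
None
```

All four containers are in the tray in reverse order, and I handed the job in at about 31 s. From the robot's left, the rack held jar, tin, shaker, pot; the tray now holds pot, shaker, tin, jar. I lowered each one until the wrist force showed it touching the floor, at most about 25 N, then released it.

- **Last checks:** the final top and scene pictures show one container per compartment, all upright and clear of the dividers. The gripper is open, about 185 mm to the side of the pot and 170 mm up, touching nothing.
- **What disagreed:** at half opening the fingertips ended about 35 mm higher than the TCP reading implied. Because of that, my first grip on the pot caught only its lid. I noticed this before lifting, opened, went 14 mm lower and gripped the body. The shaker's gripper opening (0.47) suggests it was held near the bottom of its dome, but it was carried and set down upright.

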